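Push a staple box under the spring flap of a stock chute

TASK

Load the red staple box into the stock chute: with one fingertip press the orange bar down and keep it down so that the yellow flap stays open, while the other fingertip pushes the box along the lane and under the flap until it drops down inside. Then let go so that the flap springs shut. Do not lift the box, and leave the beige box, the tin and the punch die beside the chute where they are.

Things in the scene. Friction and masses are not known exactly. Their poses are not given: they have to be found in the camera images.
- stock_chute: Fixed grey and blue chute. Origin on the table under the middle of its mouth; own x runs along the lane into the chute, y left, z up. Grey deck, top at z = 70 mm, x = -122 to -10 mm; lane 46 mm wide (y = -23 to +23) between rails 6 mm wide, 10 mm high. Blue covered part x = 0 to 100 mm, 58 mm wide, to z = 106 mm. Left of it a blue linkage housing, x = 13 to 47, y = 29 to 79, to z = 106 mm.
- press_bar: Orange ribbed bar left of the lane and parallel to it, 142 (chute x) x 30 (y) x 6 mm; origin: middle of its top face, at chute x = -62, y = 62, z = 94 mm when up. Pressed anywhere along its length (chute x = -133 to +9) it goes straight down 18 mm to a stop (5 N at first, 7.7 N at the end), springs back when let go, and turns the flap with it in proportion.
- flap (a joint): angle of the yellow flap, rad: 0 shut, 1.3 fully open (level, swung up into the chute). The red box clears it above about 1.1 (bar down 15.5 mm or more). Pushing the box against the shut flap with a few newtons does not open it.
- flap_hinge (a point): hinge pin of the yellow flap (42 mm wide, 20 mm long, 3 mm thick): chute x = 2 mm, y = 0, z = 95 mm; the flap hangs from it, leaning 15 degrees inward.
- mouth (a point): middle of the mouth at deck height (chute x = 0, y = 0, z = 70 mm). The mouth is 46 mm wide, about 25 mm high, too low for a finger. The deck ends 10 mm before it (x = -10 mm), where a 58 degree ramp drops to the bottom: push the box until its tail is about 5 mm before the mouth; with its middle past the deck's end it tips and slides in by itself, its nose first.
- red_box: Red staple box (red sides), loose, about 0.15 kg, 36 mm (own x) by 58 mm (own y, along the lane) by 19 mm high; origin at the centre of its underside. Starts in the lane on the deck, outside the flap.
- kraft_box: Beige-sided staple box (its top partly red) of the same size (36 x 58 x 19 mm) on the table right of the chute; leave alone.
- tin: Open grey tin, 68 mm across, 59 mm high, on the table left of the chute; leave alone. Origin at the centre of its underside.
- die: Steel punch die, 31 mm across, 40 mm high, on the table left of the chute; leave alone. Origin at the centre of its underside.
There are look-alikes about, which are no part of the job. Of the things like the red_box, leave any that is black or green; of the rest the larger one is meant.

How it is judged:
By the outcome, as a careful person would: the job done as asked, in the order asked, and still so for the second after the job is handed in, with the robot touching nothing.
It also fails if it takes over 40 s, if anything falls off the work surface, if the arm or the gripper's body presses on something with over 40 N, if the wrist force passes 120 N, or if a joint passes its speed limit or range.

ROBOT

A 6-joint arm with a two-finger parallel gripper is mounted at the origin on a cart in front of the work surface, level with it; the furniture and walls round the work are solid. World frame = base frame: x ahead of the robot, y to its left, z up, the work surface at z = 0. Lengths are in m, angles in rad, forces in N, time in s.
With the tool pointing down it reaches from about 0.4 to 0.825 m from the base axis. Payload 7 kg.
Tool frame: the origin (TCP) lies midway between the tips of the shut fingers; the grasp point (between the pads) lies 19 mm behind it; z points along the fingers, y is the line along which they close (so a half turn about z gives the same grasp; the last joint's range is limited). The gripper opens to 88 mm and grips with 3 to 60 N. Pads are 19 mm wide; open, the fingers measure 130 mm over their backs; the gripper's body (78 mm by 193 mm) begins 47 mm behind the grasp point.
Start: joints at [-0.978, 0.359, 0.012, 0, -1.224, -0.288], TCP at [0.203, -0.644, 0.227] pointing down, gripper open.
Joint ranges: [-3.07, 3.07], [-1.43, 2.12], [-1.02, 1.25], [-3.03, 1.67], [-3.05, -0], [-3.03, 3.03]. Speed limits (rad/s): [2.39, 2.39, 3.01, 3.14, 3.14, 3.14].

INTERFACE

Orientations are given as a rotation vector (axis times angle).
In Python, from plant import bot gives the robot as it stands. The module is installed in compiled form; this text tells all that it offers.
- The arm moves only by the shell command python3 -m jog 'ROWS' [FORCE]. ROWS is JSON, a list of rows, each an object of numbers: "jaw": the finger opening in cm, from 0 to 8.76; "dx", "dy", "dz": the shift along the tool's x, y, z in cm; "rx", "ry", "rz": the turn, a rotation vector about the tool's x, y, z in rad. A call has exactly 5 rows; each row shifts and turns the commanded pose from where the row before left it, along the tool's axes as they then stand; what a row does not reach is not made up. A row lasts 1/8 s, in which the tool goes at most 62.5 mm and 10.7 degrees, less where a joint would pass 70% of its speed; a pose out of reach is approached as far as the arm can. A call is refused whole if a number of a shift passes 6.25 or a number of a turn 0.188, either way. A call with a gripper value outside its range is refused whole. The fingers move at their own pace and stop on an object; FORCE is the grip in N (left out, the last holds). Time passes only in rows, so rows that do not move let the fingers close, or fill a call up. It gives the time, the measured TCP pose, the force, the opening and the grip force at its end, in the units of the state.
- bot.state(): the state, without advancing time (a new reading comes with each control period).
- bot.camera(name): name is "scene" or "top"; returns the picture (400x640x3 uint8, red, green, blue); there is no depth.
- bot.camera_info(name): a dict with "fov_y" (degrees; the focal length in pixels is half the picture's height over the tangent of half this angle, whatever the lens; pixels are square), "cx", "cy" (the principal point, pixels), "dist" ([k1, k2, p1, p2, k3] as OpenCV has them; the pictures are not rectified), "eye" and "rotation" of the camera in the world. Camera axes: x right, y up, looking along -z (the intrinsics and any distortion apply to the point x, -y, -z); pixel columns grow to the right and rows downward; lengths in m; the calibration is good to about 2 mm. A picture is of the moment at which its call begins. camera_info takes no time and is no camera call.
- bot.finish_job(): hands the job in; it is judged then, once.
Trained networks look in the newest picture that a camera, given by its name, has taken for a name from the list of things; names that differ only in an ending like _2 or _b are one class to them, and where a whole thing is asked for, a point or a joint stands for the part that bears it (a point fixed in the world has none). Each returns a list of dicts, best first, with "confidence" (0 to 1); they miss things now and then, are a little off and sometimes report something else, mostly with a low value. They report only what shows in the picture. A call takes as long as a camera call. They do not tell look-alikes from the thing itself.
- bot.search_frame(camera, thing): "point" ([column, row] in pixels, amid what is visible of it).
- bot.masks_of(camera, thing): "region" (400x640 bool, what is visible of it) and "point" ([column, row] in pixels, amid what is visible of it).
The state is a dict: "t": time; "qpos": joint angles; "qvel": joint speeds; "joint_efforts": joint torques, N m; "ee_pos": TCP position; "tcp_rot": TCP orientation; "force": force on the tool from outside, world axes, zero at the start; "torque": the same for the moment, N m; "opening": finger opening in m; "grasp_force": force on a finger pad.
Only numpy, scipy, OpenCV 4.12 (cv2) and the standard library are available. Lean on these libraries where they do the work, as an engineer would, in place of code of your own. Each camera call takes 0.05 s, during which the arm holds its last target. There are 200 camera calls.

## Working session

There is one attempt and no reset: what is moved stays moved. The work goes in short steps, Python scripts to look and compute and a shell command to move; the robot and the scene stay as the last step left them, time stands still between calls to the robot, and variables do not carry over. Pictures are saved under pics/ and viewed, at most 10 in all, crops included, and the job is handed in when it is done.

```bash
mkdir -p pics; cat > h.py <<'E'
import numpy as np, cv2
from plant import bot
def cam(n):
    i=bot.camera_info(n); f=200/np.tan(np.radians(i['fov_y'])/2)
    K=np.array([[f,0,i['cx']],[0,f,i['cy']],[0,0,1]]); return K,np.array(i['dist'],float),np.array(i['eye']),np.array(i['rotation'])
def ray(n,p):
    K,d,e,R=cam(n); u=cv2.undistortPoints(np.array([[p]],float),K,d)[0,0]
    v=R@np.array([u[0],-u[1],-1]); return e,v
def atz(n,p,z):
    e,v=ray(n,p); return e+v*(z-e[2])/v[2]
def tri(p1,p2,n1='scene',n2='top'):
    a,u=ray(n1,p1);b,v=ray(n2,p2)
    s=np.linalg.lstsq(np.c_[u,-v],b-a,rcond=None)[0]
    P,Q=a+s[0]*u,b+s[1]*v; return (P+Q)/2,np.linalg.norm(P-Q)
def proj(n,P):
    K,d,e,R=cam(n); c=(np.atleast_2d(P)-e)@R; c=c*[1,-1,-1]
    return cv2.projectPoints(c,np.zeros(3),np.zeros(3),K,d)[0][:,0]
def save(n,f):
    im=bot.camera(n); cv2.imwrite('pics/'+f,im[:,:,::-1]); return im
E
python3 - <<'E'
from h import *
for n in('scene','top'):
    save(n,n+'0.png'); print(n,cam(n)[2].round(3),cam(n)[3].round(2).tolist(),cam(n)[0][0,0])
    for t in('stock_chute','press_bar','flap','red_box','kraft_box','tin','die'):
        print(t,[(np.round(r['point'],1).tolist(),round(r['confidence'],2)) for r in bot.search_frame(n,t)])
s=bot.state();print(s)
E
```

```text
scene [0.186 0.479 0.537] [0.36, -1.23, -2.29] 451.73336897757474
stock_chute [([322.6, 205.8], 0.86), ([252.7, 223.2], 0.45)]
press_bar [([342.3, 200.7], 0.91)]
flap [([322.3, 173.8], 0.57)]
red_box [([352.9, 188.8], 0.92), ([319.8, 323.7], 0.71), ([361.8, 176.4], 0.61), ([322.7, 204.9], 0.47), ([386.3, 195.5], 0.42)]
kraft_box [([320.9, 173.6], 0.22)]
tin [([254.0, 224.2], 0.95)]
die [([290.2, 239.5], 0.85)]
top [ 0.45  -0.1    1.008] [0.06, -0.1, -1.57] 401.231332869079
stock_chute [([328.3, 177.2], 0.81), ([340.2, 199.6], 0.33)]
press_bar [([313.7, 205.2], 0.6)]
flap []
red_box [([342.1, 201.1], 0.69), ([231.5, 244.9], 0.63), ([380.4, 209.7], 0.52), ([399.7, 181.9], 0.48), ([333.9, 175.1], 0.37)]
kraft_box [([367.5, 163.0], 0.89)]
tin [([280.9, 157.8], 0.75)]
die [([293.4, 182.6], 0.47)]
{'t': 0.8, 'qpos': array([-9.77887160e-01,  3.58552354e-01,  1.18878311e-02, -3.04139832e-06,
       -1.22406882e+00, -2.88100239e-01]), 'qvel': array([-1.00287365e-03,  1.50798982e-03, -9.02000948e-05,  1.31666701e-03,
       -1.24638736e-03, -9.78463566e-04]), 'joint_efforts': array([ 1.52592067e-03, -5.82287264e+01,  2.93286985e+01,  7.00206935e+00,
        1.26248470e-02, -5.97637268e-05]), 'ee_pos': array([ 0.20255367, -0.64387239,  0.22658622]), 'tcp_rot': array([-4.76935325e-01,  3.10514929e+00, -8.75718630e-05]), 'force': array([ 0.59754846, -0.01577142, -1.58292734]), 'torque': array([ 0.00364314, -0.00342886,  0.01331253]), 'grasp_force': 0.0, 'opening': 0.0873368445813303}
```

```bash
python3 - <<'E'
import cv2,numpy as np
a=cv2.imread('pics/scene0.png');b=cv2.imread('pics/top0.png')
a=cv2.resize(a[110:350,200:460],(650,600),interpolation=cv2.INTER_CUBIC); cv2.imwrite('pics/s1.png',a)
b=cv2.resize(b[120:270,210:410],(800,600),interpolation=cv2.INTER_CUBIC); cv2.imwrite('pics/t1.png',b)
E
```

```text
(no output)
```

View pics/s1.png

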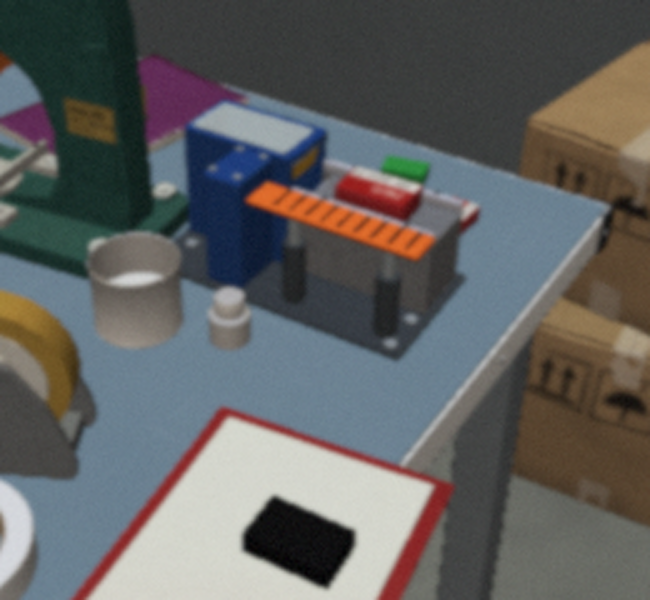

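View pics/t1.png

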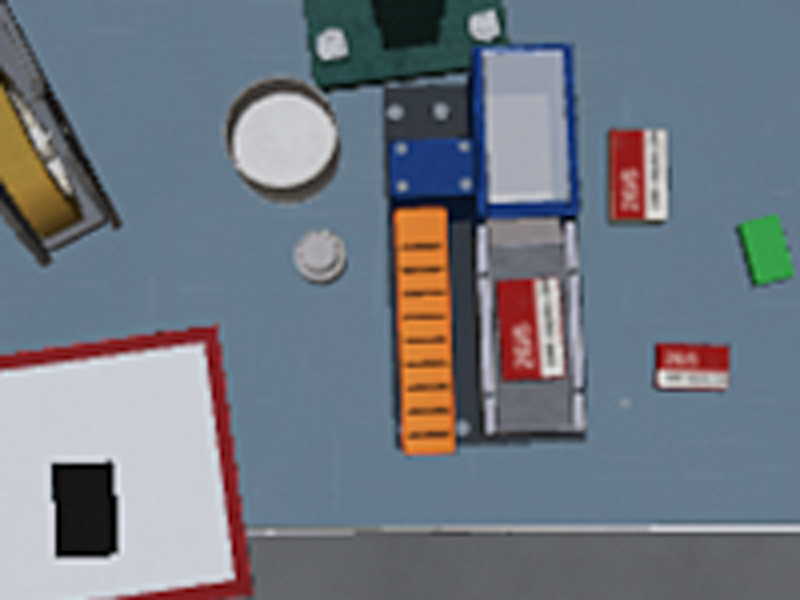

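The candidates in the full top picture are:
- the red/white box in the lane at about (343,202)
- the beige box at (369,164)
- a smaller red one on the table at (383,211)
- green at (401,182)
- black at (231,247)

The one meant is the box in the lane at (343,202). It is red-sided, larger than the one at (383,211), and on the deck before the mouth; the enlarged crop confirms this. Next I fit the chute pose to the bar in both views, then find the box.

```bash
cat > fit.py <<'E'
from h import *
from scipy.optimize import minimize
def box(x0,x1,y0,y1,z0,z1): return np.array([[x,y,z] for x in(x0,x1) for y in(y0,y1) for z in(z0,z1)])/1000
def world(p,P):
    c,s=np.cos(p[2]),np.sin(p[2]); return P@np.array([[c,s,0],[-s,c,0],[0,0,1]])+[p[0],p[1],0]
def hullmask(n,W,k=4):
    m=np.zeros((400*k,640*k),np.uint8); q=cv2.convexHull((proj(n,W)*k+k/2).astype(np.int32)); cv2.fillConvexPoly(m,q,1)
    return cv2.resize(m.astype(np.float32),(640,400),interpolation=cv2.INTER_AREA)
E
python3 - <<'E'
from fit import *
im={n:cv2.imread(f'pics/{n}0.png') for n in('scene','top')}
om={}
for n in im:
    h=cv2.cvtColor(im[n],cv2.COLOR_BGR2HSV); m=cv2.inRange(h,(5,150,90),(16,255,255))
    m=cv2.morphologyEx(m,cv2.MORPH_CLOSE,np.ones((5,5)))
    k,l,st,c=cv2.connectedComponentsWithStats(m); pt=(342,200) if n=='scene' else (315,203)
    j=min(range(1,k),key=lambda j:np.hypot(*(c[j]-pt))+ (1e3 if st[j,4]<100 else 0)); om[n]=(l==j).astype(np.float32); print(n,c[j],st[j])
bar=box(-133,9,47,77,88,94)
def cost(p,d=0):
    e=0
    for n in om:
        h=hullmask(n,world(p,bar)); e+=abs(h-om[n]).sum()/om[n].sum()
    return e
c=atz('top',(315,203),.094); p0=[c[0]+.062,c[1]-.062,0.03]
best=min((minimize(cost,np.array(p0)+d,method='Nelder-Mead',options=dict(initial_simplex=np.array(p0)+d+np.array([[0,0,0],[.008,0,0],[0,.008,0],[0,0,.06]]))) for d in ([0,0,0],[.004,-.004,-.03])),key=lambda r:r.fun)
p=best.x; print(p,best.fun,cost(p)); np.save('p.npy',p)
# height check of bar centre from colour centroids
cs=[np.array(np.nonzero(om[n])[::-1]).mean(1) for n in('scene','top')]; print('bar tri',tri(*cs),'pred',world(p,np.array([[-.062,.062,.092]])))
for n in im:
    o=cv2.resize(im[n],None,fx=4,fy=4,interpolation=cv2.INTER_CUBIC)
    for b in(box(-133,9,47,77,94,94),box(0,100,-29,29,106,106),box(-122,-10,-29,29,80,80),box(-122,-10,-23,23,70,70),box(13,47,29,79,106,106)):
        q=(proj(n,world(p,b[[0,2,6,4]] if 0 else b[[0,2,6,4]]))*4+2).astype(int); cv2.polylines(o,[q],True,(0,255,0),1)
    x,y=(215,120) if n=='top' else (260,130)
    o=o[y*4:y*4+600,x*4+(200 if n=='top' else 0):][:, :600]
    cv2.imwrite(f'pics/o_{n}.png',o)
E
```

```text
scene [335.61776062 198.15572716] [299 183  75  31 777]
top [315.68902439 202.1804878 ] [308 172  16  62 820]Traceback (most recent call last):
  File "<stdin>", line 15, in <module>
  File "h.py", line 10, in atz
    e,v=ray(n,p); return e+v*(z-e[2])/v[2]
                                      ~^^^
IndexError: invalid index to scalar variable.
```

```bash
sed -i "s/np.array(i\['rotation'\])/cv2.Rodrigues(np.array(i['rotation'],float))[0]/" h.py
cat > f1.py <<'E'
from fit import *
im={n:cv2.imread(f'pics/{n}0.png') for n in('scene','top')}
om={}
for n in im:
    h=cv2.cvtColor(im[n],cv2.COLOR_BGR2HSV); m=cv2.inRange(h,(5,150,90),(16,255,255))
    m=cv2.morphologyEx(m,cv2.MORPH_CLOSE,np.ones((5,5)))
    k,l,st,c=cv2.connectedComponentsWithStats(m); pt=(342,200) if n=='scene' else (315,203)
    j=min(range(1,k),key=lambda j:np.hypot(*(c[j]-pt))+ (1e3 if st[j,4]<100 else 0)); om[n]=(l==j).astype(np.float32)
bar=box(-133,9,47,77,88,94)
def cost(p):
    return sum(abs(hullmask(n,world(p,bar))-om[n]).sum()/om[n].sum() for n in om)
c=atz('top',(315,203),.094); p0=np.array([c[0]+.062,c[1]-.062,0.03])
best=min((minimize(cost,p0+d,method='Nelder-Mead',options=dict(initial_simplex=p0+d+np.array([[0,0,0],[.008,0,0],[0,.008,0],[0,0,.06]]))) for d in np.array([[0,0,0],[.004,-.004,-.03]])),key=lambda r:r.fun)
p=best.x; print(p,best.fun); np.save('p.npy',p)
cs=[np.array(np.nonzero(om[n])[::-1]).mean(1) for n in('scene','top')]; print('bar tri',tri(*cs),'pred',world(p,np.array([[-.062,.062,.092]])))
for n in im:
    o=cv2.resize(im[n],None,fx=4,fy=4,interpolation=cv2.INTER_CUBIC)
    for b in(box(-133,9,47,77,94,94),box(0,100,-29,29,106,106),box(-122,-10,-29,29,80,80),box(-122,-10,-23,23,70,70),box(13,47,29,79,106,106)):
        q=(proj(n,world(p,b[[0,2,6,4]]))*4+2).astype(int); cv2.polylines(o,[q],True,(0,255,0),1)
    x,y=(265,120) if n=='top' else (260,130)
    cv2.imwrite(f'pics/o_{n}.png',o[y*4:y*4+600,x*4:x*4+600])
E
python3 f1.py
```

```text
[ 0.59978361 -0.1725545   0.0322329 ] 0.2642739415168762
bar tri (array([ 0.53503407, -0.11328562,  0.08952505]), np.float64(0.0028089911783602023)) pred [[ 0.53581772 -0.11258479  0.092     ]]
```

View pics/o_top.png

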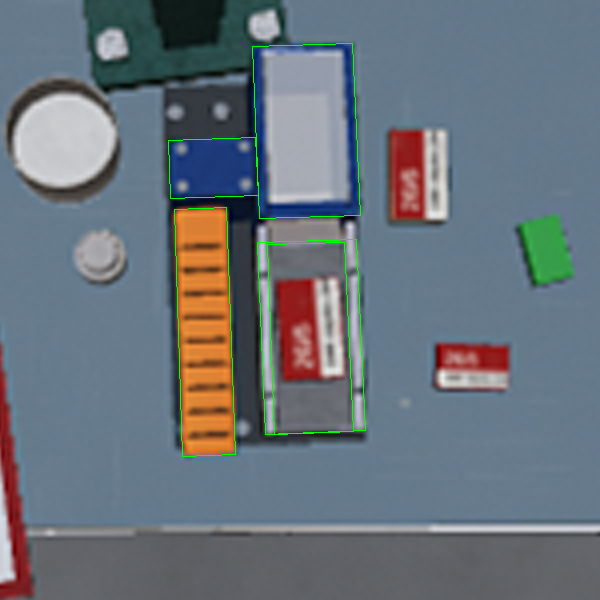

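View pics/o_scene.png

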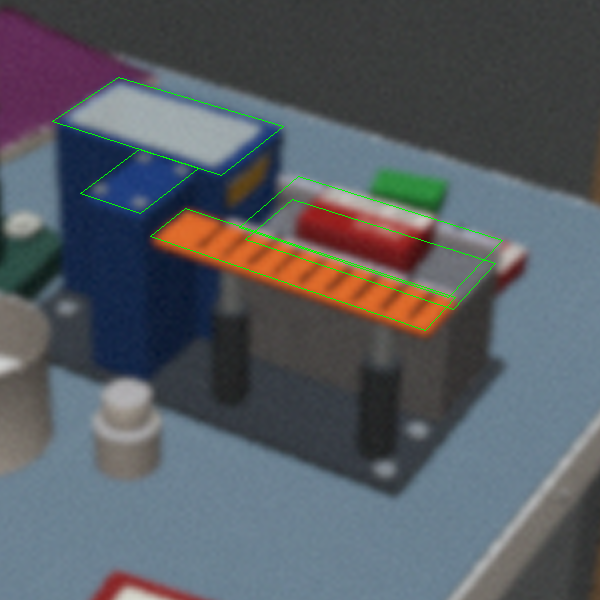

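The overlay fits. In the top crop the bar, cover, housing and lane outlines all lie on their edges to about 1 mm, and they also fit in the scene view. The box tail corners are at crop (285,381) and (345,377), and the nose corners at (277,281) and (337,278).

```bash
python3 - <<'E'
from fit import *
p=np.load('p.npy'); c,s=np.cos(p[2]),np.sin(p[2])
for q in((285,381),(345,377),(277,281),(337,278)):
    P=atz('top',(265+(q[0]-1.5)/4,120+(q[1]-1.5)/4),.089)[:2]-p[:2]; print('box corner chute mm',(np.array([c*P[0]+s*P[1],-s*P[0]+c*P[1]])*1000).round(1))
st=bot.state(); R=cv2.Rodrigues(st['tcp_rot'])[0]; print(R.round(3))
for n,t in(('above',[-.107,.030,.14]),('down',[-.107,.030,.076]),('end',[-.015,.030,.076])):
    W=world(p,np.array([t]))[0]; print(n,W.round(4),np.hypot(*W[:2]).round(3),'d world',(W-st['ee_pos']).round(4),'d tool',((W-st['ee_pos'])@R*100).round(2))
# box height check: network points
for z in (.07,.089): print(proj('scene',world(p,np.array([[-.06,0,z]]))).round(1), proj('top',world(p,np.array([[-.06,0,z]]))).round(1))
E
```

```text
box corner chute mm [-92.4  16.6]
box corner chute mm [-91.3 -18. ]
box corner chute mm [-34.4  18.9]
box corner chute mm [-33.8 -15.9]
[[-0.954 -0.3    0.   ]
 [-0.3    0.954 -0.   ]
 [-0.    -0.    -1.   ]]
above [ 0.4919 -0.146   0.14  ] 0.513 d world [ 0.2893  0.4979 -0.0866] d tool [-42.54  38.81   8.66]
down [ 0.4919 -0.146   0.076 ] 0.513 d world [ 0.2893  0.4979 -0.1506] d tool [-42.54  38.81  15.06]
end [ 0.5838 -0.1431  0.076 ] 0.601 d world [ 0.3813  0.5008 -0.1506] d tool [-51.4   36.33  15.06]
[[349.  191.5]] [[341.9 201.4]]
[[349.5 183.1]] [[342.5 200.6]]
```

```bash
python3 -m jog '[{"dx":-4.25,"dy":3.88,"jaw":4.2},{"dx":-4.25,"dy":3.88,"jaw":4.2},{"dx":-4.25,"dy":3.88,"jaw":4.2},{"dx":-4.25,"dy":3.88,"jaw":4.2},{"dx":-4.25,"dy":3.88,"jaw":4.2}]' 20
python3 -m jog '[{"dx":-4.25,"dy":3.88,"jaw":4.2},{"dx":-4.25,"dy":3.88,"jaw":4.2},{"dx":-4.25,"dy":3.88,"jaw":4.2},{"dx":-4.25,"dy":3.88,"jaw":4.2},{"dx":-4.25,"dy":3.88,"jaw":4.2}]'
python3 -m jog '[{"rz":0.091,"jaw":4.2},{"rz":0.091,"jaw":4.2},{"rz":0.091,"jaw":4.2},{"jaw":4.2},{"jaw":4.2}]'
cat > w.py <<'E'
from fit import *
p=np.load('p.npy'); c,s=np.cos(p[2]),np.sin(p[2]); st=bot.state(); d=st['ee_pos'][:2]-p[:2]
R=cv2.Rodrigues(st['tcp_rot'])[0]
print('chute mm',((c*d[0]+s*d[1])*1000).round(1),((-s*d[0]+c*d[1])*1000).round(1),(st['ee_pos'][2]*1000).round(1),'yaw err',(np.arctan2(-R[0,1],R[1,1])-p[2]).round(4),'zax',R[:,2].round(3),'open',st['opening'].round(4),'F',st['force'].round(1),'t',st['t'])
E
python3 w.py
```

```text
invalid input at $[0]: expected keys jaw, dx, dy, dz, rx, ry, rz
invalid input at $[0]: expected keys jaw, dx, dy, dz, rx, ry, rz
invalid input at $[0]: expected keys jaw, dx, dy, dz, rx, ry, rz
Traceback (most recent call last):
  File "w.py", line 4, in <module>
    print('chute mm',((c*d[0]+s*d[1])*1000).round(1),((-s*d[0]+c*d[1])*1000).round(1),(st['ee_pos'][2]*1000).round(1),'yaw err',(np.arctan2(-R[0,1],R[1,1])-p[2]).round(4),'zax',R[:,2].round(3),'open',st['opening'].round(4),'F',st['force'].round(1),'t',st['t'])
                                                                                                                                                                                                        ^^^^^^^^^^^^^^^^^^^
AttributeError: 'float' object has no attribute 'round'
```

All keys are needed in every row.

```bash
sed -i "s/st\['opening'\].round(4)/round(st['opening'],4)/" w.py
python3 -m jog '[{"jaw":4.2,"dx":-4.25,"dy":3.88,"dz":0,"rx":0,"ry":0,"rz":0},{"jaw":4.2,"dx":-4.25,"dy":3.88,"dz":0,"rx":0,"ry":0,"rz":0},{"jaw":4.2,"dx":-4.25,"dy":3.88,"dz":0,"rx":0,"ry":0,"rz":0},{"jaw":4.2,"dx":-4.25,"dy":3.88,"dz":0,"rx":0,"ry":0,"rz":0},{"jaw":4.2,"dx":-4.25,"dy":3.88,"dz":0,"rx":0,"ry":0,"rz":0}]' 20
python3 -m jog '[{"jaw":4.2,"dx":-4.25,"dy":3.88,"dz":0,"rx":0,"ry":0,"rz":0},{"jaw":4.2,"dx":-4.25,"dy":3.88,"dz":0,"rx":0,"ry":0,"rz":0},{"jaw":4.2,"dx":-4.25,"dy":3.88,"dz":0,"rx":0,"ry":0,"rz":0},{"jaw":4.2,"dx":-4.25,"dy":3.88,"dz":0,"rx":0,"ry":0,"rz":0},{"jaw":4.2,"dx":-4.25,"dy":3.88,"dz":0,"rx":0,"ry":0,"rz":0}]'
python3 -m jog '[{"jaw":4.2,"dx":0,"dy":0,"dz":0,"rx":0,"ry":0,"rz":0.091},{"jaw":4.2,"dx":0,"dy":0,"dz":0,"rx":0,"ry":0,"rz":0.091},{"jaw":4.2,"dx":0,"dy":0,"dz":0,"rx":0,"ry":0,"rz":0.091},{"jaw":4.2,"dx":0,"dy":0,"dz":0,"rx":0,"ry":0,"rz":0},{"jaw":4.2,"dx":0,"dy":0,"dz":0,"rx":0,"ry":0,"rz":0}]'
python3 w.py
```

```text
t: 1.42
ee_pos: [0.3478, -0.3935, 0.2269]
tcp_rot: [-0.477, 3.105, -0.001]
force: [0.9, 0.1, 0.0]
opening: 0.0445
grasp_force: 0.0
t: 2.05
ee_pos: [0.4923, -0.1444, 0.2271]
tcp_rot: [-0.477, 3.104, -0.0]
force: [0.6, -0.1, -0.3]
opening: 0.0418
grasp_force: 0.0
t: 2.68
ee_pos: [0.4915, -0.1463, 0.2267]
tcp_rot: [-0.053, 3.141, 0.0]
force: [0.8, 0.2, 0.4]
opening: 0.0422
grasp_force: 0.0
chute mm -107.4 29.8 226.7 yaw err 0.0014 zax [ 0.  0. -1.] open 0.0422 F [0.8 0.2 0.4] t 2.675
```

```bash
python3 -m jog '[{"jaw":4.2,"dx":0,"dy":0,"dz":3,"rx":0,"ry":0,"rz":0},{"jaw":4.2,"dx":0,"dy":0,"dz":3,"rx":0,"ry":0,"rz":0},{"jaw":4.2,"dx":0,"dy":0,"dz":3,"rx":0,"ry":0,"rz":0},{"jaw":4.2,"dx":0,"dy":0,"dz":2,"rx":0,"ry":0,"rz":0},{"jaw":4.2,"dx":0,"dy":0,"dz":0,"rx":0,"ry":0,"rz":0}]'
python3 w.py; python3 - <<'E'
from h import *
a=save('scene','s2.png');b=save('top','t2.png')
f=lambda i,x,y:cv2.resize(i[y:y+150,x:x+100],(400,600),interpolation=cv2.INTER_CUBIC)
cv2.imwrite('pics/c2.png',np.hstack([f(a,295,90),f(b,290,110)])[:,:,::-1])
E
```

```text
t: 3.3
ee_pos: [0.4905, -0.1463, 0.1153]
tcp_rot: [0.051, -3.138, 0.0]
force: [-0.3, -0.0, 0.3]
opening: 0.042
grasp_force: 0.0
chute mm -108.4 29.7 115.3 yaw err 0.0004 zax [-0.003 -0.    -1.   ] open 0.042 F [-0.3 -0.   0.3] t 3.3
```

View pics/c2.png

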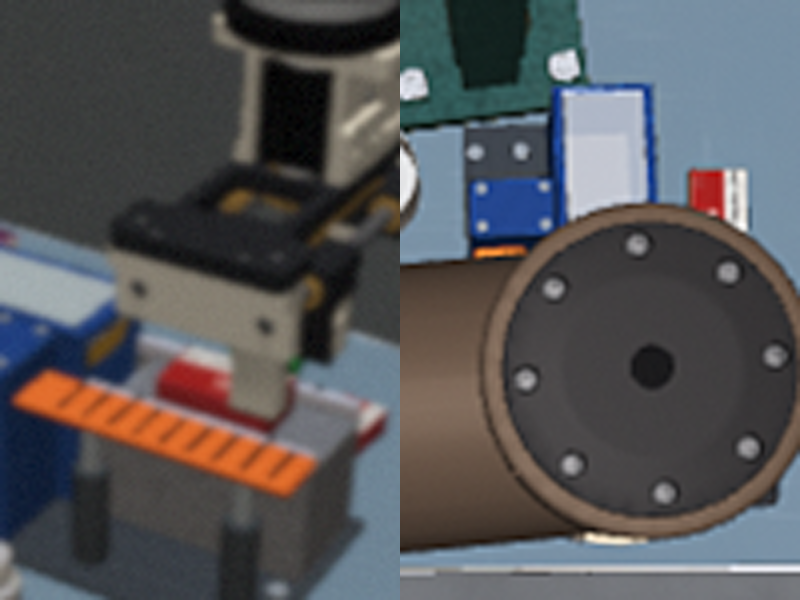

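The scene crop shows the left finger hovering over the near end of the bar at crop (265,420); the top view is blocked by the arm. Descending gently, watching the force.

```bash
python3 -m jog '[{"jaw":4.2,"dx":0,"dy":0,"dz":0.7,"rx":0,"ry":0,"rz":0},{"jaw":4.2,"dx":0,"dy":0,"dz":0.7,"rx":0,"ry":0,"rz":0},{"jaw":4.2,"dx":0,"dy":0,"dz":0.7,"rx":0,"ry":0,"rz":0},{"jaw":4.2,"dx":0,"dy":0,"dz":0.5,"rx":0,"ry":0,"rz":0},{"jaw":4.2,"dx":0,"dy":0,"dz":0,"rx":0,"ry":0,"rz":0}]'
python3 w.py
python3 -m jog '[{"jaw":4.2,"dx":0,"dy":0,"dz":0.4,"rx":0,"ry":0,"rz":0},{"jaw":4.2,"dx":0,"dy":0,"dz":0.4,"rx":0,"ry":0,"rz":0},{"jaw":4.2,"dx":0,"dy":0,"dz":0.3,"rx":0,"ry":0,"rz":0},{"jaw":4.2,"dx":0,"dy":0,"dz":0,"rx":0,"ry":0,"rz":0},{"jaw":4.2,"dx":0,"dy":0,"dz":0,"rx":0,"ry":0,"rz":0}]'
python3 w.py
```

```text
t: 4.03
ee_pos: [0.4915, -0.1462, 0.0905]
tcp_rot: [0.05, -3.141, 0.0]
force: [-1.2, 1.2, 5.6]
opening: 0.0422
grasp_force: 2.5
chute mm -107.4 29.8 90.5 yaw err -0.0002 zax [-0. -0. -1.] open 0.0422 F [-1.2  1.2  5.6] t 4.025
t: 4.65
ee_pos: [0.4915, -0.1462, 0.08]
tcp_rot: [-0.05, 3.141, -0.0]
force: [-2.0, 0.1, 6.3]
opening: 0.0421
grasp_force: 3.3
chute mm -107.3 29.8 80.0 yaw err -0.0002 zax [ 0. -0. -1.] open 0.0421 F [-2.   0.1  6.3] t 4.65
```

```bash
python3 -m jog '[{"jaw":4.2,"dx":0,"dy":0,"dz":0.2,"rx":0,"ry":0,"rz":0},{"jaw":4.2,"dx":0,"dy":0,"dz":0.15,"rx":0,"ry":0,"rz":0},{"jaw":4.2,"dx":0,"dy":0,"dz":0,"rx":0,"ry":0,"rz":0},{"jaw":4.2,"dx":0,"dy":0,"dz":0,"rx":0,"ry":0,"rz":0},{"jaw":4.2,"dx":0,"dy":0,"dz":0,"rx":0,"ry":0,"rz":0}]'
python3 w.py; python3 - <<'E'
from h import *
a=save('scene','s3.png')
cv2.imwrite('pics/c3.png',cv2.resize(a[130:250,270:410],(700,600),interpolation=cv2.INTER_CUBIC)[:,:,::-1])
E
```

```text
t: 5.28
ee_pos: [0.4915, -0.1462, 0.0766]
tcp_rot: [-0.05, 3.141, -0.0]
force: [-2.6, 0.9, 7.2]
opening: 0.0419
grasp_force: 3.6
chute mm -107.3 29.8 76.6 yaw err -0.0002 zax [ 0. -0. -1.] open 0.0419 F [-2.6  0.9  7.2] t 5.275
```

View pics/c3.png

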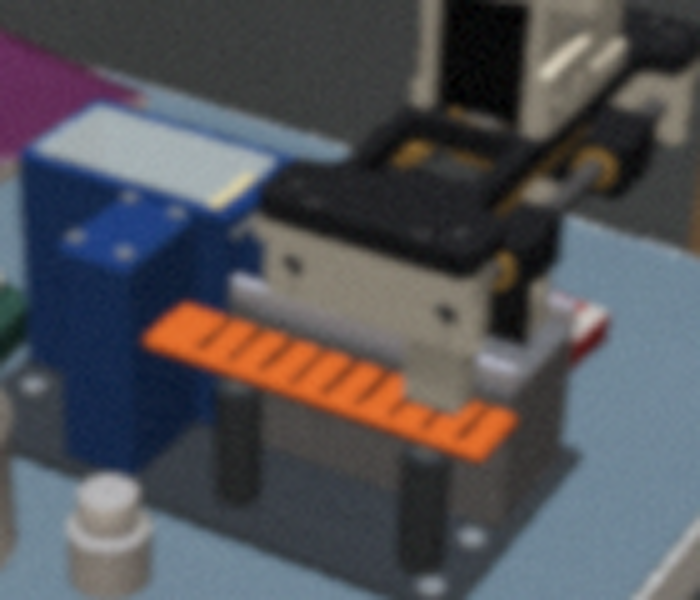

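The scene crop shows the bar down under the left finger at crop (435,400), and the flap edge swung up at (235,195). Now pushing along the lane.

```bash
python3 -m jog '[{"jaw":4.2,"dx":-0.5,"dy":0,"dz":0,"rx":0,"ry":0,"rz":0},{"jaw":4.2,"dx":-0.5,"dy":0,"dz":0,"rx":0,"ry":0,"rz":0},{"jaw":4.2,"dx":-0.5,"dy":0,"dz":0,"rx":0,"ry":0,"rz":0},{"jaw":4.2,"dx":-0.5,"dy":0,"dz":0,"rx":0,"ry":0,"rz":0},{"jaw":4.2,"dx":-0.5,"dy":0,"dz":0,"rx":0,"ry":0,"rz":0}]'
python3 w.py
python3 -m jog '[{"jaw":4.2,"dx":-0.5,"dy":0,"dz":0,"rx":0,"ry":0,"rz":0},{"jaw":4.2,"dx":-0.5,"dy":0,"dz":0,"rx":0,"ry":0,"rz":0},{"jaw":4.2,"dx":-0.5,"dy":0,"dz":0,"rx":0,"ry":0,"rz":0},{"jaw":4.2,"dx":-0.5,"dy":0,"dz":0,"rx":0,"ry":0,"rz":0},{"jaw":4.2,"dx":-0.5,"dy":0,"dz":0,"rx":0,"ry":0,"rz":0}]'
python3 w.py
```

```text
t: 5.95
ee_pos: [0.5146, -0.1459, 0.0762]
tcp_rot: [0.05, -3.138, 0.001]
force: [-7.1, -0.8, 9.2]
opening: 0.0418
grasp_force: 5.1
chute mm -84.3 29.4 76.2 yaw err -0.0005 zax [-0.004 -0.    -1.   ] open 0.0418 F [-7.1 -0.8  9.2] t 5.95
t: 6.58
ee_pos: [0.5396, -0.1451, 0.0762]
tcp_rot: [0.05, -3.138, 0.001]
force: [-7.0, -0.7, 9.0]
opening: 0.042
grasp_force: 4.9
chute mm -59.3 29.4 76.2 yaw err -0.0005 zax [-0.004 -0.    -1.   ] open 0.042 F [-7.  -0.7  9. ] t 6.575
```

```bash
python3 -m jog '[{"jaw":4.2,"dx":-0.5,"dy":0,"dz":0,"rx":0,"ry":0,"rz":0},{"jaw":4.2,"dx":-0.5,"dy":0,"dz":0,"rx":0,"ry":0,"rz":0},{"jaw":4.2,"dx":-0.5,"dy":0,"dz":0,"rx":0,"ry":0,"rz":0},{"jaw":4.2,"dx":-0.5,"dy":0,"dz":0,"rx":0,"ry":0,"rz":0},{"jaw":4.2,"dx":-0.5,"dy":0,"dz":0,"rx":0,"ry":0,"rz":0}]'
python3 w.py
python3 -m jog '[{"jaw":4.2,"dx":-0.5,"dy":0,"dz":0,"rx":0,"ry":0,"rz":0},{"jaw":4.2,"dx":-0.5,"dy":0,"dz":0,"rx":0,"ry":0,"rz":0},{"jaw":4.2,"dx":-0.5,"dy":0,"dz":0,"rx":0,"ry":0,"rz":0},{"jaw":4.2,"dx":0,"dy":0,"dz":0,"rx":0,"ry":0,"rz":0},{"jaw":4.2,"dx":0,"dy":0,"dz":0,"rx":0,"ry":0,"rz":0}]'
python3 w.py; python3 - <<'E'
from h import *
a=save('scene','s4.png');b=save('top','t4.png')
f=lambda i,x,y:cv2.resize(i[y:y+150,x:x+100],(400,600),interpolation=cv2.INTER_CUBIC)
cv2.imwrite('pics/c4.png',np.hstack([f(a,280,100),f(b,290,110)])[:,:,::-1])
E
```

```text
t: 7.2
ee_pos: [0.5653, -0.1442, 0.0763]
tcp_rot: [0.05, -3.139, 0.001]
force: [-4.2, 0.7, 6.9]
opening: 0.0421
grasp_force: 3.6
chute mm -33.6 29.5 76.3 yaw err -0.0004 zax [-0.002 -0.    -1.   ] open 0.0421 F [-4.2  0.7  6.9] t 7.2
t: 7.82
ee_pos: [0.5809, -0.1437, 0.0765]
tcp_rot: [0.05, -3.14, 0.001]
force: [-3.5, 0.1, 8.5]
opening: 0.042
grasp_force: 3.6
chute mm -17.9 29.5 76.5 yaw err -0.0003 zax [-0.001 -0.    -1.   ] open 0.042 F [-3.5  0.1  8.5] t 7.825
```

View pics/c4.png

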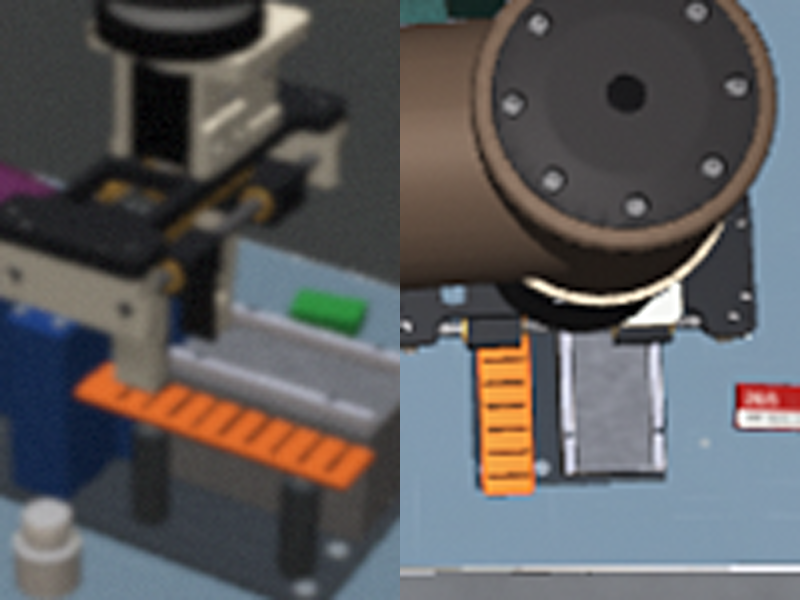

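The top crop shows the lane empty behind the finger, and the push force has dropped. I'll push the last 3 mm, wait, then back off with the bar still held to check.

```bash
python3 -m jog '[{"jaw":4.2,"dx":-0.3,"dy":0,"dz":0,"rx":0,"ry":0,"rz":0},{"jaw":4.2,"dx":0,"dy":0,"dz":0,"rx":0,"ry":0,"rz":0},{"jaw":4.2,"dx":0,"dy":0,"dz":0,"rx":0,"ry":0,"rz":0},{"jaw":4.2,"dx":0,"dy":0,"dz":0,"rx":0,"ry":0,"rz":0},{"jaw":4.2,"dx":0,"dy":0,"dz":0,"rx":0,"ry":0,"rz":0}]'
python3 w.py
python3 -m jog '[{"jaw":4.2,"dx":1.2,"dy":0,"dz":0,"rx":0,"ry":0,"rz":0},{"jaw":4.2,"dx":1.8,"dy":0,"dz":0,"rx":0,"ry":0,"rz":0},{"jaw":4.2,"dx":1.8,"dy":0,"dz":0,"rx":0,"ry":0,"rz":0},{"jaw":4.2,"dx":1.8,"dy":0,"dz":0,"rx":0,"ry":0,"rz":0},{"jaw":4.2,"dx":1.8,"dy":0,"dz":0,"rx":0,"ry":0,"rz":0}]'
python3 w.py; python3 - <<'E'
from h import *
a=save('scene','s5.png');b=save('top','t5.png')
f=lambda i,x,y:cv2.resize(i[y:y+150,x:x+100],(400,600),interpolation=cv2.INTER_CUBIC)
cv2.imwrite('pics/c5.png',np.hstack([f(a,280,100),f(b,290,110)])[:,:,::-1])
E
```

```text
t: 8.55
ee_pos: [0.5836, -0.1436, 0.0765]
tcp_rot: [0.05, -3.14, 0.001]
force: [-5.4, -0.1, 7.4]
opening: 0.0416
grasp_force: 3.6
chute mm -15.3 29.5 76.5 yaw err -0.0004 zax [-0.002 -0.    -1.   ] open 0.0416 F [-5.4 -0.1  7.4] t 8.55
t: 9.18
ee_pos: [0.5039, -0.1459, 0.078]
tcp_rot: [-0.051, 3.134, -0.001]
force: [5.0, 0.8, 7.7]
opening: 0.0419
grasp_force: 3.5
chute mm -95.0 29.8 78.0 yaw err 0.0006 zax [ 0.007 -0.    -1.   ] open 0.0419 F [5.  0.8 7.7] t 9.175
```

View pics/c5.png

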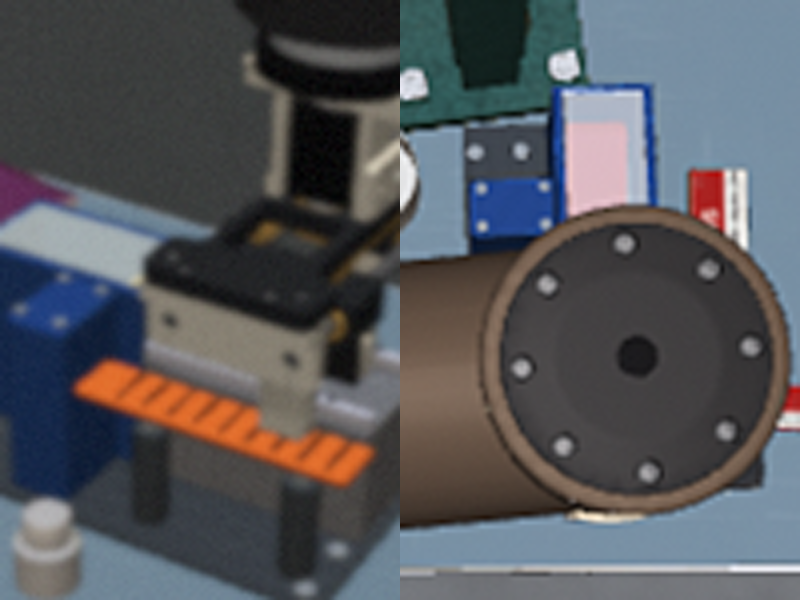

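The top crop shows red through the cover's window at crop (597,165), so the box is inside. Letting go straight up, then moving aside to check.

```bash
python3 -m jog '[{"jaw":4.2,"dx":0,"dy":0,"dz":-0.5,"rx":0,"ry":0,"rz":0},{"jaw":4.2,"dx":0,"dy":0,"dz":-0.8,"rx":0,"ry":0,"rz":0},{"jaw":4.2,"dx":0,"dy":0,"dz":-1.5,"rx":0,"ry":0,"rz":0},{"jaw":4.2,"dx":0,"dy":0,"dz":-4,"rx":0,"ry":0,"rz":0},{"jaw":4.2,"dx":0,"dy":0,"dz":-4.5,"rx":0,"ry":0,"rz":0}]'
python3 -m jog '[{"jaw":4.2,"dx":0,"dy":-3,"dz":-3,"rx":0,"ry":0,"rz":0},{"jaw":4.2,"dx":0,"dy":-5,"dz":0,"rx":0,"ry":0,"rz":0},{"jaw":4.2,"dx":0,"dy":-5,"dz":0,"rx":0,"ry":0,"rz":0},{"jaw":4.2,"dx":0,"dy":-5,"dz":0,"rx":0,"ry":0,"rz":0},{"jaw":4.2,"dx":0,"dy":-4,"dz":0,"rx":0,"ry":0,"rz":0}]'
python3 -m jog '[{"jaw":4.2,"dx":0,"dy":-3,"dz":0,"rx":0,"ry":0,"rz":0},{"jaw":4.2,"dx":0,"dy":0,"dz":0,"rx":0,"ry":0,"rz":0},{"jaw":4.2,"dx":0,"dy":0,"dz":0,"rx":0,"ry":0,"rz":0},{"jaw":4.2,"dx":0,"dy":0,"dz":0,"rx":0,"ry":0,"rz":0},{"jaw":4.2,"dx":0,"dy":0,"dz":0,"rx":0,"ry":0,"rz":0}]'
python3 w.py; python3 - <<'E'
from h import *
a=save('scene','s6.png');b=save('top','t6.png')
f=lambda i,x,y:cv2.resize(i[y:y+150,x:x+100],(400,600),interpolation=cv2.INTER_CUBIC)
cv2.imwrite('pics/c6.png',np.hstack([f(a,280,100),f(b,275,110)])[:,:,::-1])
E
```

```text
t: 9.9
ee_pos: [0.4994, -0.1459, 0.1899]
tcp_rot: [0.05, -3.139, -0.0]
force: [1.8, -0.2, 0.3]
opening: 0.042
grasp_force: 0.0
t: 10.52
ee_pos: [0.5067, -0.3675, 0.2191]
tcp_rot: [0.049, -3.14, -0.001]
force: [0.6, 0.7, -0.1]
opening: 0.042
grasp_force: 0.0
t: 11.15
ee_pos: [0.5086, -0.395, 0.2195]
tcp_rot: [-0.052, 3.141, -0.0]
force: [-0.2, 0.4, 0.3]
opening: 0.0419
grasp_force: 0.0
chute mm -98.3 -219.4 219.5 yaw err 0.0006 zax [ 0. -0. -1.] open 0.0419 F [-0.2  0.4  0.3] t 11.15
```

View pics/c6.png

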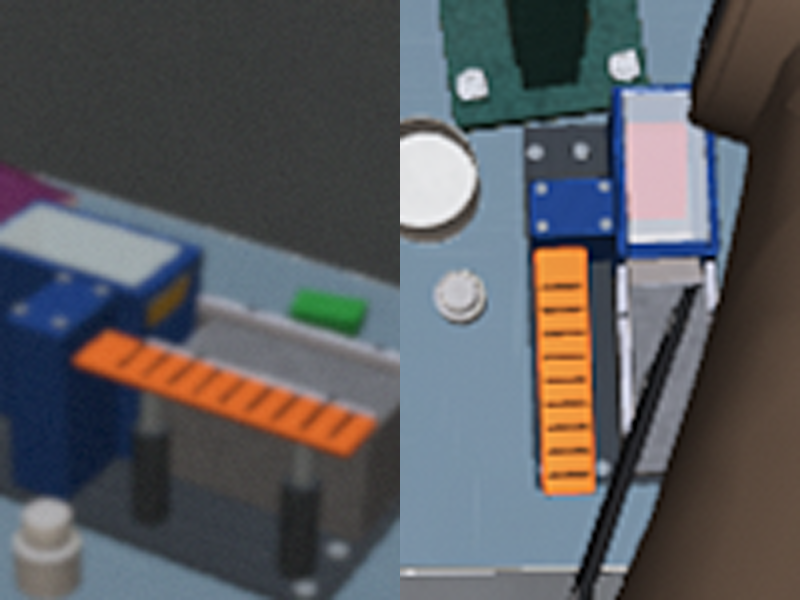

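The bar is up at crop (150,340), the flap is back down, and the lane is empty. The box shows through the window at (657,170), and the tin and die are unmoved.

```bash
python3 -c "
from plant import bot
print(bot.finish_job())"
```

```text
the job is handed in; nothing more can be done
None
```

The red staple box is inside the chute, the bar is back up and the flap has sprung shut, and the job was handed in at about 11 s; the tin and die did not move, though the arm hid the beige box in the last picture (it was in place in the one before).

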